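# Index the ink carousel and present the square bottle to the record camera

### The arm

A 6-joint arm with a two-finger parallel gripper is mounted at the origin on a cart in front of the work surface, level with it; the furniture and walls round the work are solid. World frame = base frame: x ahead of the robot, y to its left, z up, the work surface at z = 0. Lengths are in m, angles in degrees, forces in N, time in s.
With the tool pointing down it reaches from about 0.375 to 0.9 m from the base axis. Payload 3.1 kg.
Tool frame: the origin (TCP) lies at the very end of the fingers, on their centre line; the grasp point (between the pads) lies 19 mm behind it (grip_point_offset is the distance from the TCP to the grasp point, in m); y points along the fingers, x is the direction in which the jaws open and shut, and the axes are right-handed (so a half turn about y gives the same grasp; the last joint's range is limited). The gripper opens to 87 mm and grips with 3 to 60 N. Pads are 19 mm wide; open, the fingers measure 117 mm over their backs; the gripper's body (75 mm by 190 mm) begins 51 mm behind the grasp point.
Start: joints at [-75.258, 30.224, 82.088, -0, 67.689, -10.227], TCP at [0.264, -0.567, 0.223] pointing down, gripper open.
Joint ranges: [-176.69, 176.69], [-43.24, 126.21], [12.49, 139.97], [-82, 262], [0, 151.66], [-163.58, 163.58]. Speed limits (degrees/s): [159.86, 159.86, 180, 180, 180, 180].

### API

Orientations are given as a 3x3 rotation matrix whose columns are the frame's x, y, z axes.
In Python, from rig import * gives the robot as it stands.
- The arm moves only by the tool send_rows, never from a script. Its argument "moves" is text: rows parted by semicolons, each of 5 numbers parted by spaces: the finger opening in mm, from 0 to 87, then the shift along the tool's x, y, z in mm, then the turn about the tool's y in degrees. In form: fingers dx dy dz yaw; .... A call has 1 to 20 rows; each row shifts and turns the commanded pose from where the row before left it, along the tool's axes as they then stand; what a row does not reach is not made up. A row lasts 1/12 s, in which the tool goes at most 41.7 mm and 7.16 degrees, less where a joint would pass 70% of its speed; a pose out of reach is approached as far as the arm can. A call is refused whole if a number of a shift passes 41.7 or a number of a turn 7.16, either way. A call with a gripper value outside its range is refused whole. The fingers move at their own pace and stop on an object; the grip force is fixed at half the most. Time passes only in rows, so rows that do not move let the fingers close. It gives the time, the measured TCP pose, the force and the opening at its end, in the units of the state.
- read_state(): the state, without advancing time (a new reading comes with each control period).
- capture(name): name is "scene" or "top" or "wrist"; returns a dict with "image" (400x640x3 uint8, blue, green, red), "z_map" (400x640 float32, m along the optical axis (not along the pixel's ray), 0 where there is no reading), "mtx" (3x3 intrinsics, pixels), "origin" and "rotation" of the camera in the world; the wrist camera has in their place "tool_from_camera" (4x4, takes a point from camera to tool coordinates, whose origin is the TCP and whose axes are the tool frame's). Camera axes: x right, y up, looking along -z (the intrinsics and any distortion apply to the point x, -y, -z); pixel columns grow to the right and rows downward; lengths in m; the calibration is good to about 2 mm. A picture is of the moment at which its call begins: read the wrist's pose just before it.
- hand_in(): hands the job in, once; it reports no verdict.
Trained networks look in a picture, given as the dict that the camera call returned (one of the last four; its "shot" number tells which), for a name from the list of things; names that differ only in an ending like _2 or _b are one class to them, and where a whole thing is asked for, a point or a joint stands for the part that bears it (a point fixed in the world has none). Each returns a list of dicts, best first, with "p" (0 to 1); they miss things now and then, are a little off and sometimes report something else, mostly with a low value. They report only what shows in the picture. A call takes as long as a camera call.
- search_frame(picture, name): "bbox" ([left, top, right, bottom] in pixels, round what is visible of it).
- masks_of(picture, name): "region" (400x640 bool, what is visible of it) and "bbox" ([left, top, right, bottom] in pixels, round what is visible of it).
- mark_of(picture, name): "pixel" ([row, column] in pixels: a listed point, or the origin of a listed thing).
The state is a dict: "time_s": time; "joint_positions": joint angles; "qvel": joint speeds; "tau": joint torques, N m; "position": TCP position; "tcp_rot": TCP orientation; "force": force on the tool from outside, world axes, zero at the start; "moment": the same for the moment, N m; "opening": opening from 0.0 (shut) to 1.0 (fully open).
Only numpy, scipy, OpenCV 4.12 (cv2) and the standard library are available. Lean on these libraries where they do the work, as an engineer would, in place of code of your own. Each camera call takes 0.05 s, during which the arm holds its last target. There are 200 camera calls.

### The job

Bring the square ink bottle to the opening of the ink carousel: lift the sprung plunger bar at its centre, turn the head a quarter turn, and let the plunger drop fully home again. Then take the square bottle out through the opening and finish while still holding it steady in the air in front of the record camera: upright, its middle 11 cm straight out from the lens at lens height, with one of its flat sides square to the lens. Leave the round bottles standing in the carousel and the other things on the table where they are, and do not push against the camera.

Things in the scene. Friction and masses are not known exactly. Their poses are not given: they have to be found in the camera images.
- carousel: Fixed round wooden ink carousel, 264 mm across, origin on the table at its axis, z up. A clear hood, 96 mm high, has side walls and a flat roof over 55 to 130 mm from the axis, save a 114 degree opening centred on its own -x (towards the robot). In it turns a head with four square pockets 90 degrees apart, centred 75 mm from the axis (48 mm inside, walls 10 mm high, floor 24 mm above the table).
- head (a joint): Angle of the head, rad; positive is counter-clockwise from above; 0 at the start. The plunger locks it at each quarter turn (0, +1.571, -1.571) with about 0.03 rad of play; there a pocket stands in the middle of the opening. Turns easily, within +-3.3.
- plunger (a joint): Lift of the sprung plunger, m: 0 fully home (head locked), 0.016 upper stop. From about 0.010 up the head is free to turn; between the stops the pin rides on the base at about 0.009. Spring and weight press down with 4 N (home) to 6 N (top); it drops home by itself over a notch when let go.
- plunger_bar (a point): Middle of the plunger's black grip bar, on the carousel's axis, 109 mm above the table when home. The bar lies level, 48 mm long along this point's x, 12 mm thick along y, 28 mm tall (95 to 123 mm above the table when home) on a stem 10 mm thick; it turns with the head and rises with the plunger.
- square_bottle_mid (a point): Centre (half-way up) of the only square ink bottle in the carousel, 57 mm tall, 0.06 to 0.11 kg: body 44 x 44 mm, 40 mm high, flat sides facing +-x and +-y; round screw cap 26 mm across from 11.5 to 28.5 mm above this point. z is up along the cap. At the start it stands under the hood in the pocket on the carousel's left (+y) or right (-y).
- round_bottle_a_mid (a point): 28.5 mm above the base of a round ink bottle, 43 mm across, 60 mm tall, in the side pocket opposite to the square bottle.
- round_bottle_b_mid (a point): The same for the round ink bottle in the rear pocket.
- round_bottle_c_mid (a point): The same for the round ink bottle that stands in the opening at the start.
- opening (a point): Where the middle of the square bottle stands when its pocket is in the middle of the opening: 75 mm from the carousel's axis along its -x, 52.5 mm above the table. Fixed to the carousel.
- record_camera: Fixed small grey box camera on a low stand, origin on the table under the front of its lens. It looks level along its own -x. Lens 44 mm across, axis 160 mm above the table; camera body 88 mm wide, 60 mm tall (130 to 190 mm above the table), its front 22 mm behind the lens front; stand plate 90 x 90 mm.
- focus (a point): The point in the air to present at: on the lens axis, 110 mm in front of the lens, 160 mm above the table. Axes as record_camera.
- paint_tube: Bystander: paint tube lying on the table, 36 x 105 x 23 mm. Origin under its centre.
- glue_stick: Bystander: standing glue stick, 26 mm across, 89 mm tall. Origin under its centre.
- eraser: Bystander: eraser lying on the table, 23 x 60 x 13 mm. Origin under its centre.

How it is judged (in metres and radians):
On the way:
1. the square bottle stands in the middle of the opening with the plunger fully home (distance between square_bottle_mid and opening below 0.015 m and value of joint plunger below 0.002 m), for 0.2 s.
At the end, for the whole second after the job is handed in: The gripper holds the square bottle still in the air: middle within 20 mm of the focus point, upright within 8 degrees, a flat side square to the lens within 10 degrees; plunger home within 2 mm; round bottles upright in the carousel; paint tube, glue stick and eraser moved under 30 mm (distance between square_bottle_mid and focus below 0.02 m and angle between square_bottle_mid's own z axis and vertical below 0.14 rad and (angle between the x axis of square_bottle_mid and the x axis of record_camera, either way round below 0.17 rad or angle between the y axis of square_bottle_mid and the x axis of record_camera, either way round below 0.17 rad) and linear speed of square_bottle below 0.03 m/s and contact force between square_bottle and the fingers above 1 N and contact force between square_bottle and record_camera below 0.05 N and value of joint plunger below 0.002 m and horizontal distance between each of round_bottle_a_mid, round_bottle_b_mid, round_bottle_c_mid and carousel below 0.1 m and angle between each of round_bottle_a_mid, round_bottle_b_mid, round_bottle_c_mid's own z axis and vertical below 0.15 rad and distance of each of paint_tube, glue_stick, eraser from where it was at the start of the episode below 0.03 m); the arm keeps its last pose, push and grip.
It fails at once if something pushes against the record camera with more than 5 N (contact force between record_camera and anything else above 5 N).
It also fails if it takes over 54 s, if anything falls off the work surface, if the arm or the gripper's body presses on something with over 40 N, if the wrist force passes 120 N, or if a joint passes its speed limit or range.

## Working session

There is one attempt and no reset: what is moved stays moved. The work goes in short steps, Python scripts to look and compute and a tool call to move; the robot and the scene stay as the last step left them, time stands still between calls to the robot, and variables do not carry over. Pictures are saved under pics/ and viewed, about 8 in all and at most 12, crops included, and the job is handed in when it is done.

Besides the shell and the picture viewer there is one more tool, called after "Call:" as name(argument=value, ...), one argument or row to a line, values as JSON. send_rows: Moves the arm, as the interface text tells. Its arguments: {"type":"object","properties":{"moves":{"type":"string"}},"required":["moves"]}

```bash
mkdir -p pics; ls; cat > h.py <<'E'
from rig import *
import numpy as np, cv2
def world(c, r, col, z=None, depth=None):
    K=c["mtx"]; d=np.array([(col-K[0,2])/K[0,0], -(r-K[1,2])/K[1,1], -1.0])
    R=np.array(c["rotation"]); o=np.array(c["origin"])
    if depth is not None: return o+R@(d*depth)
    w=R@d; return o+w*((z-o[2])/w[2])
def cloud(c, region=None):
    K=c["mtx"]; z=c["z_map"]; m=z>0
    if region is not None: m&=region
    r,cl=np.nonzero(m); d=z[m]
    p=np.stack([(cl-K[0,2])/K[0,0]*d, -(r-K[1,2])/K[1,1]*d, -d],1)
    return p@np.array(c["rotation"]).T+np.array(c["origin"])
E
python3 - <<'E'
from h import *
np.set_printoptions(precision=3,suppress=True)
s=read_state(); print(s["position"],s["tcp_rot"],s["time_s"])
for n in ("top","scene"):
    c=capture(n); cv2.imwrite(f"pics/{n}0.png",c["image"]); print(n,c["origin"],c["mtx"])
    for k in ("carousel","plunger_bar","square_bottle_mid","round_bottle_a_mid","opening","record_camera","focus","paint_tube","glue_stick","eraser"):
        q=mark_of(c,k); print(k,[(np.round(x["pixel"],1).tolist(),round(x["p"],2)) for x in q[:4]])
E
```

```text
pics
[ 0.264 -0.566  0.222] [[ 0.422 -0.001  0.907]
 [-0.907  0.002  0.422]
 [-0.002 -1.     0.   ]] 0.0
top [0.436 0.17  1.322] [[487.223   0.    326.986]
 [  0.    487.223 195.003]
 [  0.      0.      1.   ]]
carousel [([185.3, 385.0], 0.73)]
plunger_bar [([180.6, 389.3], 0.53)]
square_bottle_mid [([181.0, 415.2], 0.54)]
round_bottle_a_mid []
opening [([215.6, 388.2], 0.62), ([180.2, 389.2], 0.46)]
record_camera []
focus []
paint_tube [([129.6, 321.7], 0.57)]
glue_stick [([161.9, 295.0], 0.5)]
eraser [([253.3, 325.9], 0.74)]
scene [-0.09   0.629  0.649] [[435.507   0.    319.615]
 [  0.    435.507 206.442]
 [  0.      0.      1.   ]]
carousel [([230.0, 360.4], 0.69)]
plunger_bar [([191.8, 366.0], 0.48)]
square_bottle_mid [([200.4, 385.9], 0.8)]
round_bottle_a_mid []
opening [([227.4, 381.7], 0.69)]
record_camera [([337.7, 265.1], 0.87)]
focus []
paint_tube [([223.3, 271.0], 0.53)]
glue_stick [([247.3, 260.7], 0.81)]
eraser [([303.1, 357.9], 0.76), ([226.8, 381.1], 0.66)]
```

View pics/top0.png

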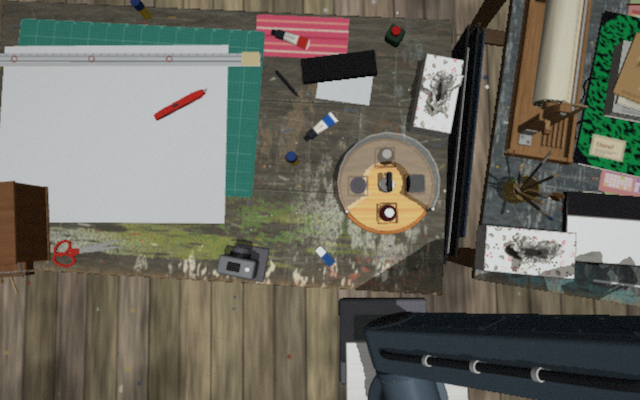

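View pics/scene0.png

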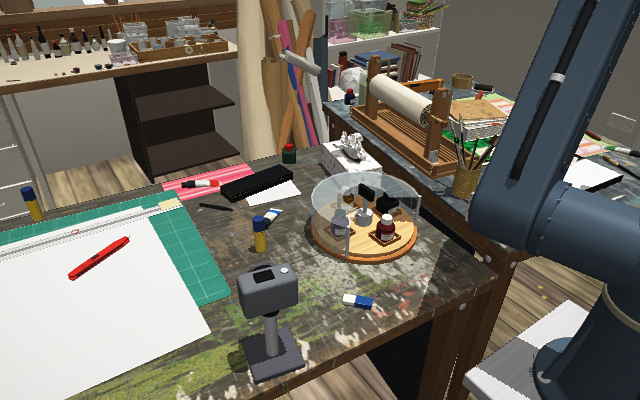

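The square bottle stands in the right (-y) pocket, at about (416,183) in the top image, with the bar at (386,181). The record camera is at about (245,262). Next I take metric measurements from the depth maps.

```bash
python3 - <<'E'
from h import *
np.set_printoptions(precision=4,suppress=True)
c=capture("top"); P=cloud(c)
s=capture("scene"); Q=cloud(s)
print("marks", world(c,180.6,389.3,z=.109), world(c,185.3,385,z=0.0), world(c,215.6,388.2,z=.0525),world(c,181,415.2,z=.0525))
print("scene marks",world(s,191.8,366,z=.109),world(s,230,360.4,z=0),world(s,227.4,381.7,z=.0525),world(s,200.4,385.9,z=.0525),world(s,337.7,265.1,z=0))
for n,A in(("top",P),("scene",Q)):
    for lo,hi in ((.1,.13),(.09,.1),(.055,.065),(.005,.03)):
        m=(abs(A[:,0]-.465)<.15)&(abs(A[:,1])<.15)&(A[:,2]>lo)&(A[:,2]<hi)
        B=A[m]; print(n,lo,hi,len(B), B.min(0) if len(B) else'',B.max(0) if len(B) else '')
    m=(np.hypot(A[:,0]-.465,A[:,1]-.01)<.04)&(A[:,2]>.112)&(A[:,2]<.135)
    B=A[m]
    if len(B)>5: print("bar",len(B),np.median(B[:,2]),cv2.minAreaRect(B[:,:2].astype(np.float32)))
    m=(A[:,0]>.1)&(A[:,0]<.4)&(A[:,1]>.25)&(A[:,1]<.5)&(A[:,2]>.12)
    B=A[m]; print("reccam",len(B)); 
    if len(B): print(B.min(0),B.max(0)); 
    T=B[(B[:,2]>.18)&(B[:,2]<.197)]
    if len(T): print(cv2.minAreaRect(T[:,:2].astype(np.float32)),cv2.minAreaRect(B[:,:2].astype(np.float32)))
    m=(A[:,0]>.1)&(A[:,0]<.4)&(A[:,1]>.25)&(A[:,1]<.5)&(A[:,2]>.006)&(A[:,2]<.04); B=A[m]
    if len(B): print("stand",cv2.minAreaRect(B[:,:2].astype(np.float32)))
for k in("glue_stick","paint_tube","eraser"):
    for im in(c,s):
        q=masks_of(im,k)
        if q: B=cloud(im,q[0]["region"]);print(k,round(q[0]["p"],2),np.median(B,0),B.max(0))
a=cv2.resize(c["image"][120:290,210:450],None,fx=3,fy=3,interpolation=cv2.INTER_CUBIC)
b=cv2.resize(s["image"][160:390,220:440],(510,533),interpolation=cv2.INTER_CUBIC)
cv2.imwrite("pics/a.png",a);cv2.imwrite("pics/b.png",b)
E
```

```text
marks [0.5675 0.0433 0.109 ] [0.5665 0.0438 0.    ] [0.4822 0.0423 0.0525] [ 0.5715 -0.03    0.0525]
scene marks [0.5643 0.0465 0.109 ] [0.5646 0.0542 0.    ] [0.4925 0.0536 0.0525] [ 0.5734 -0.0306  0.0525] [0.4027 0.4078 0.    ]
top 0.1 0.13 143 [ 0.493  -0.0797  0.1   ] [0.6136 0.139  0.1259]
top 0.09 0.1 2075 [ 0.4931 -0.0835  0.09  ] [0.615  0.1498 0.0999]
top 0.055 0.065 167 [ 0.4679 -0.0632  0.0551] [0.584  0.0643 0.0649]
top 0.005 0.03 2905 [ 0.3166 -0.11    0.005 ] [0.6139 0.1485 0.03  ]
reccam 956
[0.3344 0.3672 0.1339] [0.3994 0.4582 0.1976]
((0.37056034803390503, 0.41147568821907043), (0.08772560954093933, 0.06244615837931633), 78.40544891357422) ((0.371237576007843, 0.4113529324531555), (0.0876680240035057, 0.06400206685066223), 78.59317779541016)
stand ((0.3553653657436371, 0.38161784410476685), (0.12802165746688843, 0.08990657329559326), 78.40406799316406)
scene 0.1 0.13 174 [0.5392 0.0406 0.1002] [0.5895 0.0554 0.1246]
scene 0.09 0.1 1380 [ 0.491  -0.0839  0.09  ] [0.615  0.1498 0.0999]
scene 0.055 0.065 310 [ 0.4673 -0.0794  0.0551] [0.5853 0.1497 0.065 ]
scene 0.005 0.03 2411 [ 0.4305 -0.0804  0.005 ] [0.6148 0.1494 0.0299]
reccam 2699
[0.3314 0.3706 0.1201] [0.3999 0.4618 0.1948]
((0.3696160614490509, 0.41343367099761963), (0.08808396011590958, 0.06314513832330704), 78.28523254394531) ((0.3704832196235657, 0.41392168402671814), (0.08844229578971863, 0.06655639410018921), 80.01228332519531)
stand ((0.3611331582069397, 0.41550132632255554), (0.09040141105651855, 0.0907779261469841), 79.291259765625)
glue_stick 0.59 [0.6276 0.2993 0.0533] [0.6723 0.3087 0.09  ]
paint_tube 0.89 [0.7277 0.2182 0.0132] [0.7684 0.2623 0.0256]
paint_tube 0.52 [0.7228 0.2204 0.0124] [0.7698 0.2497 0.0218]
eraser 0.52 [ 0.5644 -0.008   0.0586] [ 0.5791 -0.007   0.0651]
eraser 0.59 [0.3737 0.2138 0.0107] [0.4029 0.2397 0.0142]
```

View pics/a.png

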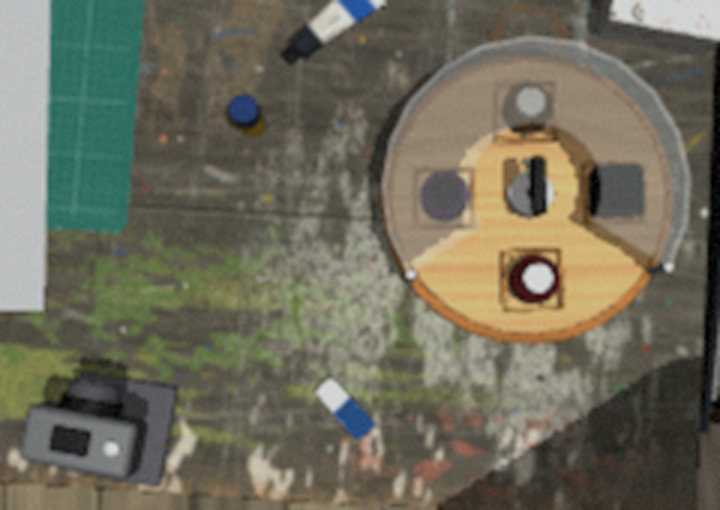

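View pics/b.png

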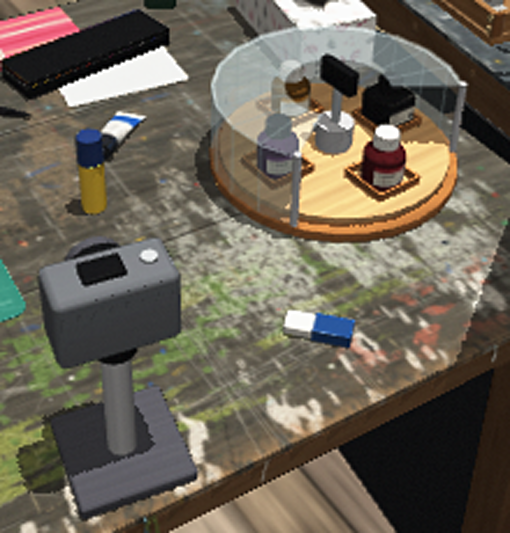

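```bash
python3 - <<'E'
from h import *
np.set_printoptions(precision=4,suppress=True)
c=capture("top"); P=cloud(c)
s=capture("scene"); Q=cloud(s)
for n,A in(("top",P),("scene",Q)):
    B=A[(np.hypot(A[:,0]-.565,A[:,1]-.046)<.04)&(A[:,2]>.1)&(A[:,2]<.135)]
    if n=="top": B=B[B[:,2]>.11]
    r=cv2.minAreaRect(B[:,:2].astype(np.float32)); e,v=np.linalg.eigh(np.cov(B[:,:2].T)); print(n,"bar",len(B),B[:,2].max(),r,v[:,1])
    # hood roof outer circle
    B=A[(np.hypot(A[:,0]-.565,A[:,1]-.046)<.16)&(A[:,2]>.088)&(A[:,2]<.1)]
    print("roof",len(B),B.min(0),B.max(0))
    B=A[(np.hypot(A[:,0]-.565,A[:,1]-.046)<.17)&(A[:,2]>.008)&(A[:,2]<.03)]; print("base",B.min(0),B.max(0))
    d=np.array([np.cos(np.radians(-11.5)),np.sin(np.radians(-11.5))]); e=np.array([-d[1],d[0]])
    B=A[(A[:,0]>.3)&(A[:,0]<.45)&(A[:,1]>.33)&(A[:,1]<.5)&(A[:,2]>.125)]
    print("cam d",np.percentile(B[:,:2]@d,[0,1,99,100]),"e",np.percentile(B[:,:2]@e,[0,1,99,100]))
    L=B[B[:,2]<.178]; print(" lens-ish", np.percentile(L[:,:2]@d,[99,100]))
    for y in np.arange(-.5,.1,.1):
        C=A[(A[:,0]>.2)&(A[:,0]<.7)&(abs(A[:,1]-y)<.05)]; print(round(y,1),len(C),C[:,2].max() if len(C) else 0,end="; ")
    print()
# posts, top view, roof height
for col,row in ((210+410/3,120+275/3),(210+668/3,120+267/3)): print("post",world(c,row,col,z=.096))
E
```

```text
top bar 101 0.12677567720133376 ((0.5640787482261658, 0.045689888298511505), (0.04732545092701912, 0.012463221326470375), 2.013279676437378) [-0.9992 -0.0399]
roof 4493 [ 0.4886 -0.0836  0.088 ] [0.6938 0.1741 0.1   ]
base [ 0.4343 -0.0658  0.0081] [0.7162 0.1771 0.03  ]
cam d [0.2496 0.2507 0.3174 0.318 ] e [0.4329 0.4334 0.519  0.5217]
 lens-ish [0.318 0.318]
-0.5 6393 0.04202033210900202; -0.4 6361 0.23563398607430042; -0.3 7387 0.2485880379977512; -0.2 6750 0.7729271060398917; -0.1 15216 0.7711008843264535; -0.0 10991 0.6057661528659751; 
scene bar 176 0.12366626497752586 ((0.5634092092514038, 0.04777272790670395), (0.04872268810868263, 0.015250999480485916), 1.5593328475952148) [-0.9982 -0.0593]
roof 2865 [ 0.4873 -0.0842  0.088 ] [0.6943 0.1784 0.1   ]
base [ 0.4322 -0.0826  0.008 ] [0.6811 0.1794 0.03  ]
cam d [0.2469 0.2483 0.3133 0.3167] e [0.435  0.4373 0.5228 0.523 ]
 lens-ish [0.3136 0.3166]
-0.5 173 0.017823650347017717; -0.4 423 0.23043158057072205; -0.3 4012 0.247562555343405; -0.2 4979 0.5338110970424708; -0.1 7512 0.5602091863828755; -0.0 15135 0.5595354537568453; 
post [0.4919 0.1506 0.096 ]
post [ 0.4957 -0.0648  0.096 ]
```

Call:
send_rows(
  moves="45 0 -40 0 0; 45 0 -40 0 0; 45 -23.8 0 29.5 0; 45 -23.8 0 29.5 0; 45 -23.8 0 29.5 0; 45 -23.8 0 29.5 0; 45 -23.8 0 29.5 0; 45 -23.8 0 29.5 0; 45 -23.8 0 29.5 0; 45 -23.8 0 29.5 0; 45 -23.8 0 29.5 0; 45 -23.8 0 29.5 0; 45 -23.8 0 29.5 0; 45 -23.8 0 29.5 0; 45 -23.8 0 29.5 0; 45 -23.8 0 29.5 0; 45 -23.8 0 29.5 0; 45 -23.8 0 29.5 0; 45 -23.8 0 29.5 0; 45 -23.8 0 29.5 0",
)

```text
time_s: 3.27
position: [0.5649, 0.0479, 0.3028]
tcp_rot: [[0.422, 0.0, 0.906], [-0.906, -0.0, 0.422], [0.0, -1.0, 0.0]]
force: [-0.2, -0.9, -0.1]
opening: 0.515
```

Call:
send_rows(
  moves="45 0 0 0 -7; 45 0 0 0 -7; 45 0 0 0 -7; 45 0 0 0 -7; 45 0 0 0 -7; 45 0 0 0 -7; 45 0 0 0 -7; 45 0 0 0 -7; 45 0 0 0 -7; 45 0 0 0 -7; 45 0 0 0 -7; 45 0 0 0 -7; 45 0 0 0 -7; 45 0 0 0 -7; 45 0 0 0 -7; 45 0 0 0 -7; 45 0 0 0 -7; 45 0 0 0 -7; 45 0 0 0 -7; 45 0 0 0 -7",
)

```text
time_s: 4.93
position: [0.5643, 0.046, 0.3026]
tcp_rot: [[0.254, 0.0, -0.967], [0.967, 0.0, 0.254], [0.0, -1.0, -0.0]]
force: [-0.0, -0.1, -0.2]
opening: 0.52
```

Call:
send_rows(
  moves="45 0 0 0 -7; 45 0 0 0 -7; 45 0 0 0 -3; 45 0 30 0 0; 45 0 30 0 0; 45 0 30 0 0; 45 0 0 0 0; 45 0 0 0 0",
)

```text
time_s: 5.6
position: [0.5633, 0.0461, 0.2115]
tcp_rot: [[-0.034, -0.004, -0.999], [0.999, 0.0, -0.034], [0.001, -1.0, 0.004]]
force: [0.1, -0.5, 0.0]
opening: 0.52
```

```bash
cat >> h.py <<'E'
def wristcap():
    s=read_state(); c=capture("wrist"); M=np.eye(4); M[:3,:3]=s["tcp_rot"]; M[:3,3]=s["position"]
    T=M@np.array(c["tool_from_camera"]); c2=dict(c); c2["rotation"]=T[:3,:3]; c2["origin"]=T[:3,3]
    return s,c,c2
def st():
    s=read_state(); R=np.array(s["tcp_rot"]); print("t",round(s["time_s"],2),"pos",np.round(s["position"],4),"jaw",round(np.degrees(np.arctan2(R[1,0],R[0,0])),2),"tilt",np.round(R[2],3),"F",np.round(s["force"],2),"open",round(s["opening"],3),"j",np.round(s["joint_positions"],1)); return s
E
python3 - <<'E'
from h import *
np.set_printoptions(precision=4,suppress=True)
s=st(); _,c,c2=wristcap(); cv2.imwrite("pics/w1.png",c["image"])
A=cloud(c2); B=A[(np.hypot(A[:,0]-.564,A[:,1]-.046)<.035)&(A[:,2]>.11)&(A[:,2]<.135)]
print("origin",c2["origin"],len(B))
if len(B)>10: e,v=np.linalg.eigh(np.cov(B[:,:2].T)); print("bar",B[:,2].min(),B[:,2].max(),cv2.minAreaRect(B[:,:2].astype(np.float32)),v[:,1])
print([(x["pixel"],x["p"],world(c2,*x["pixel"],z=.109)) for x in mark_of(c,"plunger_bar")])
s2=capture("scene"); w=s2["image"]; cv2.imwrite("pics/ws.png",np.hstack([cv2.resize(c["image"],(480,300)),cv2.resize(w[60:360,200:520],(320,300))]))
E
```

```text
t 5.6 pos [0.5633 0.0461 0.2115] jaw 91.96 tilt [ 0.001 -1.     0.004] F [ 0.12 -0.5   0.05] open 0.52 j [ -6.7  26.5  91.3   0.   62.4 -98.6]
origin [0.4842 0.0436 0.3743] 661
bar 0.11010220694431533 0.12505721468553807 ((0.5640708208084106, 0.046821825206279755), (0.04731776937842369, 0.011946354992687702), 1.4508447647094727) [-0.9998 -0.0183]
[([200.8, 325.2], 0.65, array([0.5646, 0.0496, 0.109 ])), ([116.2, 320.0], 0.37, array([0.4861, 0.0421, 0.109 ]))]
```

View pics/ws.png

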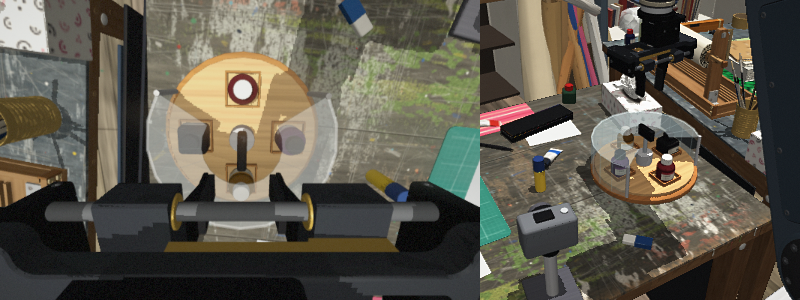

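The wrist view shows the body's long side lying along the jaws. The bar is centred between the fingers, and its measured centre (0.564, 0.047) agrees with the first estimate. I lower onto it and grip.

Call:
send_rows(
  moves="45 0.6 25 -0.8 0; 45 0 25 0 0; 45 0 25 0 0; 45 0 20 0 0; 45 0 12 0 0; 45 0 8 0 0; 45 0 0 0 0; 0 0 0 0 0; 0 0 0 0 0; 0 0 0 0 0; 0 0 0 0 0; 0 0 0 0 0; 0 0 0 0 0; 0 0 0 0 0; 0 0 0 0 0",
)

```text
time_s: 7.0
position: [0.5655, 0.046, 0.098]
tcp_rot: [[-0.035, 0.001, -0.999], [0.999, -0.001, -0.035], [-0.001, -1.0, -0.001]]
force: [-0.4, -2.7, 3.3]
opening: 0.136
```

```bash
python3 -c "
from h import *
st()"
```

```text
t 7.0 pos [0.5655 0.046  0.098 ] jaw 91.99 tilt [-0.001 -1.    -0.001] F [-0.42 -2.65  3.3 ] open 0.136 j [ -6.6  35.7  96.6  -0.1  47.6 -98.5]
```

Call:
send_rows(
  moves="0 0 -5 0 0; 0 0 -5 0 0; 0 0 -4 0 0; 0 0 0 0 0; 0 0 0 0 0; 0 0 0 0 0",
)

```text
time_s: 7.5
position: [0.5654, 0.0461, 0.1113]
tcp_rot: [[-0.035, 0.0, -0.999], [0.999, -0.001, -0.035], [-0.001, -1.0, -0.0]]
force: [1.9, -5.2, -6.0]
opening: 0.131
```

```bash
python3 - <<'E'
from h import *
st(); c=capture("scene"); A=cloud(c); B=A[(np.hypot(A[:,0]-.564,A[:,1]-.046)<.03)&(A[:,2]>.1)&(A[:,2]<.15)];print(np.percentile(B[:,2],[50,90,99]))
E
```

```text
t 7.5 pos [0.5654 0.0461 0.1113] jaw 91.98 tilt [-0.001 -1.    -0.   ] F [ 1.89 -5.25 -6.  ] open 0.131 j [ -6.6  34.5  96.1  -0.1  49.3 -98.5]
[0.13105183 0.14600415 0.1496343 ]
```

Call:
send_rows(
  moves="0 0 0 0 3; 0 0 0 0 6; 0 0 0 0 6; 0 0 0 0 6; 0 0 0 0 6; 0 0 0 0 6; 0 0 0 0 6; 0 0 0 0 6; 0 0 0 0 6; 0 0 0 0 6; 0 0 0 0 6; 0 0 0 0 6; 0 0 0 0 6; 0 0 0 0 6; 0 0 0 0 6; 0 0 0 0 3; 0 0 0 0 0; 0 0 0 0 0; 0 0 0 0 0",
)

```text
time_s: 9.13
position: [0.5649, 0.0455, 0.1111]
tcp_rot: [[0.999, -0.001, -0.035], [0.035, -0.002, 0.999], [-0.001, -1.0, -0.002]]
force: [1.3, -7.6, -5.7]
opening: 0.143
```

```bash
python3 - <<'E'
from h import *
st(); c=capture("top"); cv2.imwrite("pics/t2.png",cv2.resize(c["image"][110:250,310:460],(600,560),interpolation=cv2.INTER_CUBIC))
print([(x["pixel"],x["p"],world(c,*x["pixel"],z=.0525)) for x in mark_of(c,"square_bottle_mid")])
c=capture("scene"); cv2.imwrite("pics/s2.png",cv2.resize(c["image"][120:280,270:450],(540,480),interpolation=cv2.INTER_CUBIC))
print([(x["pixel"],x["p"],world(c,*x["pixel"],z=.0525)) for x in mark_of(c,"square_bottle_mid")])
E
```

```text
t 9.13 pos [0.5649 0.0455 0.1111] jaw 2.0 tilt [-0.001 -1.    -0.002] F [ 1.27 -7.55 -5.7 ] open 0.143 j [-6.6 34.6 96.1 -0.1 49.3 -8.5]
[]
[([226.7, 385.2], 0.75, array([0.4900782 , 0.04502061, 0.0525    ])), ([338.1, 268.2], 0.46, array([0.35918624, 0.42175502, 0.0525    ])), ([187.0, 369.7], 0.35, array([ 0.64607298, -0.03798819,  0.0525    ]))]
```

View pics/s2.png

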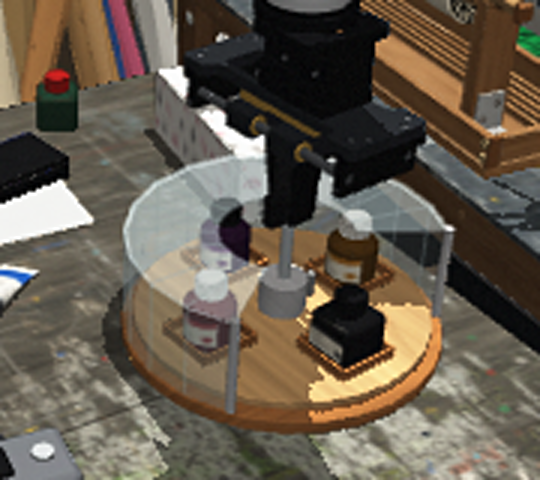

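The square black bottle now stands in the opening, at about (348,335) in the crop, and the plunger is still lifted. I lower it and let go.

Call:
send_rows(
  moves="0 0 5 0 0; 0 0 5 0 0; 0 0 4 0 0; 0 0 0 0 0; 0 0 0 0 0; 45 0 0 0 0; 45 0 0 0 0; 45 0 0 0 0; 45 0 0 0 0; 45 0 0 0 0; 45 0 0 0 0",
)

```text
time_s: 10.25
position: [0.5651, 0.047, 0.0976]
tcp_rot: [[0.999, -0.0, -0.035], [0.035, 0.0, 0.999], [-0.0, -1.0, 0.0]]
force: [-0.9, 0.3, 0.7]
opening: 0.475
```

Call:
send_rows(
  moves="45 0 -15 0 0; 45 0 -30 0 0; 45 0 -30 0 0; 45 0 -35 0 0; 45 0 0 0 0; 45 0 0 0 0",
)

```text
time_s: 10.75
position: [0.5667, 0.0466, 0.2099]
tcp_rot: [[0.999, 0.006, -0.035], [0.035, -0.0, 0.999], [0.006, -1.0, -0.001]]
force: [-0.5, -0.0, -0.6]
opening: 0.518
```

```bash
python3 - <<'E'
from h import *
np.set_printoptions(precision=4,suppress=True)
st()
_,w,c2=wristcap(); c=capture("scene")
for n,A in(("wrist",cloud(c2)),("scene",cloud(c))):
    B=A[(np.hypot(A[:,0]-.564,A[:,1]-.046)<.035)&(A[:,2]>.11)&(A[:,2]<.15)]
    if len(B)>10: print(n,"bar",np.percentile(B[:,2],[50,90,99]),cv2.minAreaRect(B[:,:2].astype(np.float32)))
    B=A[(np.hypot(A[:,0]-.489,A[:,1]-.044)<.045)&(A[:,2]>.045)&(A[:,2]<.09)]
    if len(B)>10: 
        print(n,"bottle",len(B),np.percentile(B[:,2],[50,99]),cv2.minAreaRect(B[:,:2].astype(np.float32)))
        C=B[B[:,2]>.076]; print(" cap",len(C),(C.min(0)+C.max(0))/2,C.min(0),C.max(0)) if len(C) else 0
cv2.imwrite("pics/w3.png",w["image"])
E
```

```text
t 10.75 pos [0.5667 0.0466 0.2099] jaw 1.98 tilt [ 0.006 -1.    -0.001] F [-0.53 -0.04 -0.61] open 0.518 j [-6.6 26.6 91.3  0.  61.7 -8.5]
wrist bar [0.1229 0.1239 0.1246] ((0.5647767782211304, 0.04719343036413193), (0.01134523656219244, 0.046768754720687866), 1.6781147718429565)
wrist bottle 1585 [0.0643 0.0824] ((0.4902239739894867, 0.04486429691314697), (0.04352526739239693, 0.04301378130912781), 1.7698255777359009)
 cap 457 [0.4902 0.0441 0.0796] [0.4779 0.0316 0.076 ] [0.5025 0.0567 0.0833]
scene bar [0.1188 0.1225 0.1236] ((0.5623390078544617, 0.04828433692455292), (0.046725016087293625, 0.012797920033335686), 89.9122543334961)
scene bottle 372 [0.0619 0.0811] ((0.48760688304901123, 0.046724528074264526), (0.043565258383750916, 0.04299122840166092), 2.726219415664673)
 cap 66 [0.4882 0.0454 0.0792] [0.4758 0.033  0.076 ] [0.5007 0.0578 0.0823]
```

View pics/w3.png

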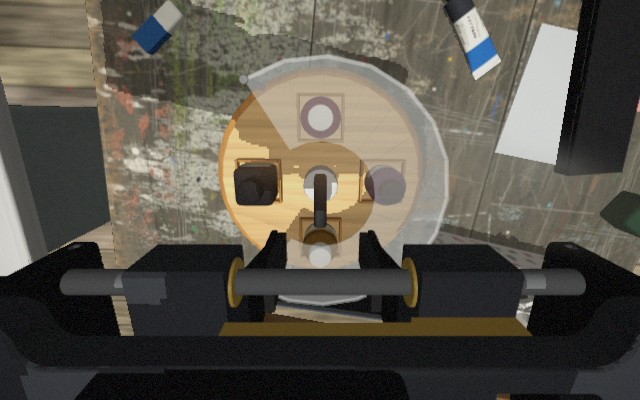

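The plunger is home: the bar top reads 0.123 m, and the bottle is seated squarely in the opening. Next I rotate the jaws to straddle the bottle along the carousel's y.

Call:
send_rows(
  moves="45 0 0 0 -6; 45 0 0 0 -6; 45 0 0 0 -6; 45 0 0 0 -6; 45 0 0 0 -6; 60 0 0 0 -6; 70 0 0 0 -6; 72 0 0 0 -6; 72 0 0 0 -6; 72 0 0 0 -6; 72 0 0 0 -6; 72 0 0 0 -6; 72 0 0 0 -6; 72 0 0 0 -6; 72 0 0 0 -6; 72 0 0 25 0; 72 0 0 25 0; 72 0 0 25 0; 72 0 0 0 0; 72 0 0 0 0",
)

```text
time_s: 12.52
position: [0.4879, 0.0443, 0.206]
tcp_rot: [[-0.034, -0.004, -0.999], [0.999, 0.001, -0.034], [0.001, -1.0, 0.004]]
force: [0.6, 0.8, 0.5]
opening: 0.828
```

```bash
python3 - <<'E'
from h import *
np.set_printoptions(precision=4,suppress=True)
st()
_,w,c2=wristcap(); A=cloud(c2)
B=A[(np.hypot(A[:,0]-.489,A[:,1]-.044)<.045)&(A[:,2]>.045)&(A[:,2]<.09)]
if len(B)>10: print(len(B),cv2.minAreaRect(B[:,:2].astype(np.float32))); C=B[B[:,2]>.076]; print(" cap",len(C),(C.min(0)+C.max(0))/2)
E
```

```text
t 12.52 pos [0.4879 0.0443 0.206 ] jaw 91.96 tilt [ 0.001 -1.     0.004] F [0.59 0.84 0.47] open 0.828 j [ -7.9  21.3 102.    0.   56.9 -99.9]
1541 ((0.48904138803482056, 0.04447007179260254), (0.04311051219701767, 0.04403701424598694), 1.3702563047409058)
 cap 449 [0.4894 0.0443 0.0796]
```

Call:
send_rows(
  moves="72 0 30 -1.2 0; 72 0 30 0 0; 72 0 30 0 0; 72 0 30 0 0; 72 0 20 0 0; 72 0 14 0 0; 72 0 9 0 0; 72 0 5 0 0; 72 0 0 0 0; 72 0 0 0 0",
)

```text
time_s: 13.4
position: [0.4921, 0.044, 0.0396]
tcp_rot: [[-0.034, 0.001, -0.999], [0.999, -0.0, -0.034], [-0.0, -1.0, -0.001]]
force: [-0.2, 1.0, 0.3]
opening: 0.828
```

Call:
send_rows(
  moves="30 0 0 2 0; 20 0 0 0 0; 10 0 0 0 0; 10 0 0 0 0; 10 0 0 0 0; 10 0 0 0 0; 10 0 0 0 0; 10 0 0 0 0; 10 0 0 0 0; 10 0 0 0 0; 10 0 -8 0 0; 10 0 -12 0 0; 10 0 -25 0 0; 10 0 -35 0 0; 10 0 -35 0 0; 10 0 -35 0 0; 10 0 -10 0 0; 10 0 0 0 0",
)

```text
time_s: 14.9
position: [0.4914, 0.0438, 0.203]
tcp_rot: [[-0.035, 0.008, -0.999], [0.999, -0.001, -0.035], [-0.001, -1.0, -0.008]]
force: [-0.2, 0.1, -1.4]
opening: 0.504
```

```bash
python3 - <<'E'
from h import *
np.set_printoptions(precision=4,suppress=True)
s=st(); c=capture("scene")
cv2.imwrite("pics/s4.png",cv2.resize(c["image"][80:280,250:450],(600,600),interpolation=cv2.INTER_CUBIC))
E
```

```text
t 14.9 pos [0.4914 0.0438 0.203 ] jaw 91.98 tilt [-0.001 -1.    -0.008] F [-0.21  0.09 -1.37] open 0.504 j [ -7.9  21.6 102.2   0.   55.8 -99.9]
```

View pics/s4.png

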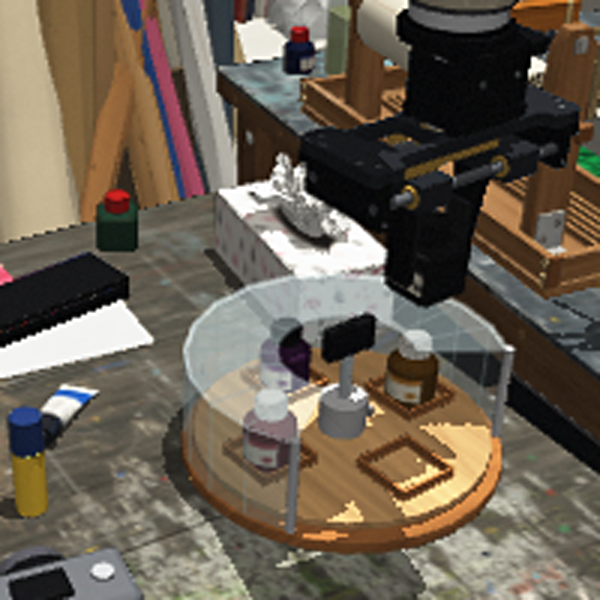

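The bottle is held: the opening is 43.8 mm and its pocket is empty. I carry it to the focus point.

Call:
send_rows(
  moves="10 15 0 0 0; 10 24 0 0 0; 10 30 0 -4 0; 10 30 0 -4 0; 10 30 0 -4 0; 10 30 0 -4 0; 10 30 0 -4 0; 10 30 0 -4 0; 10 30 0 -4 0; 10 30 0 -4 0; 10 30 0 -2.5 0; 10 20 0 0 0; 10 10 0 0 0; 10 0 0 0 4.5; 10 0 0 0 4.5; 10 0 0 0 4.4; 10 0 15 0 0; 10 0 15 0 0; 10 0 0 0 0; 10 0 0 0 0",
)

```text
time_s: 16.62
position: [0.5108, 0.3825, 0.1673]
tcp_rot: [[0.199, -0.005, -0.98], [0.98, -0.003, 0.199], [-0.004, -1.0, 0.004]]
force: [-0.7, 0.5, -0.3]
opening: 0.505
```

```bash
python3 - <<'E'
from h import *
np.set_printoptions(precision=4,suppress=True)
s=st(); c=capture("scene"); t=capture("top"); d=np.array([.9799,-.1994]); e=np.array([.1994,.9799])
for n,im in(("scene",c),("top",t)):
    A=cloud(im)
    B=A[(A[:,0]>.3)&(A[:,0]<.45)&(A[:,1]>.33)&(A[:,1]<.5)&(A[:,2]>.125)&(A[:,2]<.196)]
    if len(B): print(n,"cam d max",np.percentile(B[:,:2]@d,[99,100]),"e",np.percentile(B[:,:2]@e,[0.5,99.5]))
    print([(x["p"],x["pixel"]) for x in mark_of(im,"focus")])
    q=masks_of(im,"square_bottle_mid")
    for x in q[:1]:
        B=cloud(im,x["region"]); B=B[np.hypot(B[:,0]-.514,B[:,1]-.384)<.05]; print("bottle",x["p"],len(B)); 
        if len(B): print(np.percentile(B,[1,50,99],axis=0), "d,e",np.percentile(B[:,:2]@d,[1,99]),np.percentile(B[:,:2]@e,[1,99]))
    print("mid",[(x["p"],x["pixel"]) for x in mark_of(im,"square_bottle_mid")])
cv2.imwrite("pics/s5.png",cv2.resize(c["image"][80:380,160:420],(520,600),interpolation=cv2.INTER_CUBIC))
E
```

```text
t 16.62 pos [0.5108 0.3825 0.1673] jaw 78.54 tilt [-0.004 -1.     0.004] F [-0.75  0.52 -0.28] open 0.505 j [ 26.8  34.9  82.8  -0.   62.6 -51.7]
scene cam d max [0.3128 0.3173] e [0.4369 0.5229]
[]
bottle 0.61 779
[[0.4851 0.3654 0.1535]
 [0.494  0.3887 0.1867]
 [0.5248 0.408  0.208 ]] d,e [0.4    0.4369] [0.4579 0.4995]
mid [(0.66, [228.1, 241.3])]
[]
mid []
```

View pics/s5.png

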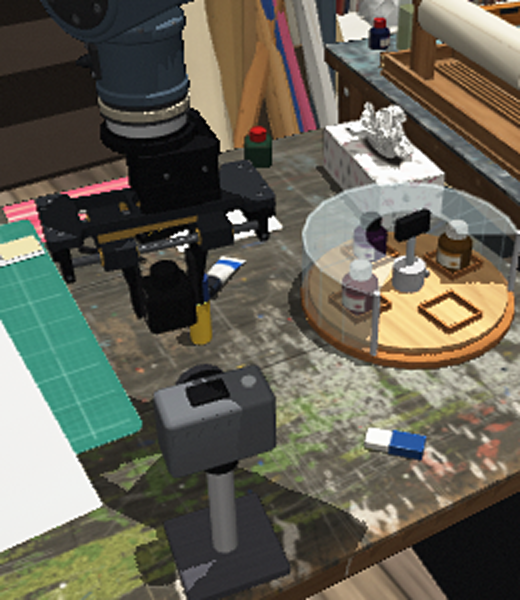

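Call:
send_rows(
  moves="10 0 7 -2 0; 10 0 8 -2 0; 10 0 4.5 0 0; 10 0 0 0 0; 10 0 0 0 0; 10 0 0 0 0; 10 0 0 0 0; 10 0 0 0 0; 10 0 0 0 0",
)

```text
time_s: 17.77
position: [0.5163, 0.3833, 0.1504]
tcp_rot: [[0.198, 0.001, -0.98], [0.98, 0.0, 0.198], [0.0, -1.0, -0.0]]
force: [0.5, 0.2, -0.6]
opening: 0.503
```

```bash
python3 - <<'E'
from h import *
np.set_printoptions(precision=4,suppress=True)
s=st(); print(np.abs(s["qvel"]).max()); c=capture("scene"); d=np.array([.9799,-.1994]); e=np.array([.1994,.9799])
q=masks_of(c,"square_bottle_mid")
for x in q[:1]:
    B=cloud(c,x["region"]); B=B[np.hypot(B[:,0]-.514,B[:,1]-.384)<.05]
    print(x["p"],"z",np.percentile(B[:,2],[1,99.5]),"d,e",np.percentile(B[:,:2]@d,[1,99]),np.percentile(B[:,:2]@e,[1,99]))
    print(cv2.minAreaRect(B[B[:,2]<.17][:,:2].astype(np.float32)))
A=cloud(c); B=A[(np.hypot(A[:,0]-.564,A[:,1]-.046)<.03)&(A[:,2]>.1)&(A[:,2]<.15)];print("bar top",np.percentile(B[:,2],99))
for k in("glue_stick","paint_tube","eraser"):
    for x in masks_of(c,k)[:1]: print(k,np.median(cloud(c,x["region"]),0))
E
```

```text
t 17.77 pos [0.5163 0.3833 0.1504] jaw 78.57 tilt [ 0. -1. -0.] F [ 0.51  0.21 -0.63] open 0.503 j [ 26.7  36.3  83.2   0.   60.5 -51.9]
0.11468699896633852
0.91 z [0.1365 0.1918] d,e [0.4049 0.4401] [0.4556 0.5014]
((0.5022608041763306, 0.38514772057533264), (0.04850616678595543, 0.02436937391757965), 86.71809387207031)
bar top 0.12358254965400475
glue_stick [0.6257 0.2941 0.0355]
paint_tube [0.7218 0.2214 0.0132]
eraser [0.373  0.2136 0.0104]
```

Call:
send_rows(
  moves="10 0 3 0 0; 10 0 0 0 0; 10 0 0 0 0; 10 0 0 0 0; 10 0 0 0 0; 10 0 0 0 0; 10 0 0 0 0",
)

```text
time_s: 18.6
position: [0.5162, 0.3832, 0.1471]
tcp_rot: [[0.198, 0.0, -0.98], [0.98, 0.0, 0.198], [0.0, -1.0, -0.0]]
force: [-0.9, 0.4, -1.1]
opening: 0.506
```

```bash
python3 -c "
from h import *
st(); print(hand_in())"
```

```text
t 18.6 pos [0.5162 0.3832 0.1471] jaw 78.57 tilt [ 0. -1. -0.] F [-0.87  0.38 -1.07] open 0.506 j [ 26.6  36.6  83.3   0.   60.1 -51.9]
the job is handed in; nothing more can be done
None
```

The job is done and handed in at 18.6 s of the 54 s allowed; the hand-in gives no verdict.

**Carousel:** I lifted the plunger about 14 mm, turned the head -90° and set it back down. The depth readings then put the bar top at 0.123 m, which means it is fully home. The square bottle stood within about 2 mm of the opening point before I took it out.

**Presenting:** The bottle is held with the fingers at 44 mm, its own width. Its middle measures within about 3 mm of the focus point. The tool is vertical to within about 0.1°. The jaws are at 78.6°, against my measured camera angle of 78.3–80.0°.

**Other things:** The bar still read home just before hand-in. The last view of the carousel, taken after lifting the bottle out, showed the round bottles upright in their pockets. The glue stick, paint tube and eraser all read within about 6 mm of where they started. The arm never came near the record camera.

**One check disagreed:** A rectangle fitted to the held bottle came out at 86.7°, about 8° off the jaw angle. Only two of its faces were visible in that picture, so I did not rely on it. The flat jaws on the bottle's flat sides fix the angle.

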